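# Tighten the bookend's loose wing screw

### The arm

A 6-joint arm with a two-finger parallel gripper is mounted at the origin on the work surface. World frame = base frame: x ahead of the robot, y to its left, z up, the work surface at z = 0. Lengths are in m, angles in rad, forces in N, time in s.
With the tool pointing down it reaches from about 0.325 to 0.775 m from the base axis. Payload 5.5 kg.
Tool frame: the origin (TCP) lies between the finger pads; the fingertips stand 11 mm ahead of it and the grasp point (between the pads) lies 8 mm behind it; x points along the fingers, y is the direction in which the jaws open and shut, and the axes are right-handed (so a half turn about x gives the same grasp; the last joint's range is limited). The gripper opens to 88 mm and grips with 3 to 60 N. Pads are 20 mm wide; open, the fingers measure 115 mm over their backs; the gripper's body (75 mm by 178 mm) begins 61 mm behind the grasp point.
Start: joints at [1.275, 0.091, 1.231, -0, 1.82, -0.057], TCP at [0.142, 0.583, 0.209] pointing down, gripper open.
Joint ranges: [-2.87, 2.87], [-0.86, 2.18], [0.17, 2.46], [-1.51, 4.65], [0.06, 2.69], [-2.65, 2.65]. Speed limits (rad/s): [2.57, 2.57, 3.01, 3.14, 3.14, 3.14].

### API

Orientations are given as a unit quaternion [w, x, y, z].
In Python, from plant import manip gives the robot as it stands.
- The arm moves only by the shell command python3 -m creep 'ROWS'. ROWS is JSON, one flat list of numbers, 5 for each row, row after row: the shift along the tool's x, y, z in mm, then the turn about the tool's x in rad, then the gripper's target within -1 to 1 (fully open at 1, half-way at 0, shut at -1). A call has 1 to 12 rows; each row shifts and turns the commanded pose from where the row before left it, along the tool's axes as they then stand; what a row does not reach is not made up. A row lasts 1/12 s, in which the tool goes at most 41.7 mm and 7.16 degrees, less where a joint would pass 70% of its speed; a pose out of reach is approached as far as the arm can. A call is refused whole if a number of a shift passes 41.7 or a number of a turn 0.125, either way. A call with a gripper value outside its range is refused whole. The fingers move at their own pace and stop on an object; the grip force is fixed at half the most. Time passes only in rows, so rows that do not move let the fingers close. It gives the time, the measured TCP pose, the force and the opening at its end, in the units of the state.
- manip.read_state(): the state, without advancing time (a new reading comes with each control period).
- manip.camera(name): name is "scene" or "side" or "wrist"; returns a dict with "img" (420x560x3 uint8, red, green, blue), "fx", "fy", "cx", "cy" (pixels), "world_from_camera" (4x4, takes a point from camera to world coordinates). Camera axes: x right, y up, looking along -z (the intrinsics and any distortion apply to the point x, -y, -z); pixel columns grow to the right and rows downward; lengths in m; the calibration is good to about 2 mm. A picture is of the moment at which its call begins. There is no depth.
- manip.hand_in(): hands the job in, once; it reports no verdict.
The state is a dict: "time": time; "joints": joint angles; "qvel": joint speeds; "joint_torque": joint torques, N m; "tcp_pos": TCP position; "tcp_rot": TCP orientation; "contact_force": force on the tool from outside, world axes, zero at the start; "ft_torque": the same for the moment, N m; "finger_gap": finger opening in m.
Only numpy, scipy, OpenCV 4.12 (cv2) and the standard library are available. Lean on these libraries where they do the work, as an engineer would, in place of code of your own. Each camera call takes 0.05 s, during which the arm holds its last target. There are 200 camera calls.

### The job

The wing screw on the aluminium bookend has worked loose: tighten it by pushing its wings round clockwise (seen from above) with a fingertip, stroke after stroke, until it comes up against its stop, with the red wing pointing at the red dot on the foot. Only push: never take the wings between the fingers, and do not lift, tip or shove the bookend. Leave everything else on the counter where it is, and finish with the hand clear.

Things in the scene. Friction and masses are not known exactly. Their poses are not given: they have to be found in the camera images.
- bookend: Loose aluminium bookend, 1.5 kg. Origin: centre of the foot's underside, z up. Foot 150 (x) by 110 (y) by 10 mm high. Upright: a plate along x, 150 mm long, faces at y = +27 and +33 mm, top 90 mm above the counter. A block (x -20 to 20, y -27 to 15, top 30 mm up) carries the wing screw, axis vertical at x 0, y -15 mm. No finger fits between the wings and the upright: push from the open side.
- screw_axis (a point): Point on the screw's axis level with the block's top (30 mm above the counter). It turns with the screw, x axis along the red wing. Steel hub of radius 8 mm, 19 mm high; two opposite upright wings, 6 mm thick, reach 32 mm from the axis and stand 6 to 26 mm above this point. The +x wing is red, the -x wing bare steel. The screw does not rise or sink.
- wing_screw (a joint): Turn of the wing screw, rad, growing clockwise seen from above: 0 loosest, 6.0 tight against a firm stop. At 6.0 the red wing points along the bookend's -y, away from the upright, at the red dot. Starts at 0.2 to 2.4, so less than one whole turn is needed. Steady friction of 0.02 N m; it stays where it is left.
- red_dot (a point): Red dot of 8 mm on top of the foot, 32 mm from the screw axis on the side away from the upright (bookend x = 0, y = -47 mm), 11 mm above the counter.
- document_box: Bystander: clear plastic document box with a blue snap latch, 170 by 240 by 40 mm high, flat on the counter to the left; origin at the centre of the underside.
- spoon_rest: Bystander: stainless steel spoon rest, a tray 190 (x) by 85 (y) by 16 mm high with a short tab; origin at the centre of the underside.
- pen_blue: Bystander: white and blue erasable pen, 142 mm long (x), 10 mm thick, lying in the spoon rest; origin under its middle.
- pen_green: Bystander: white and green erasable pen, 142 mm long (x), 10 mm thick, lying in the spoon rest; origin under its middle.
- owl_pot: Bystander: terracotta ceramic owl pen pot, empty, 82 mm across, about 98 mm high with its ears; origin at the centre of the underside.
- sharpener: Bystander: yellow plastic sharpener cube, 32 mm; origin at the centre of the underside.
- mug: Bystander: blue ceramic mug, 76 mm across, 88 mm high, handle towards its +y; origin at the centre of the underside.

How it is judged:
By the outcome, as a careful person would: the job done as asked, in the order asked, and still so for the second after the job is handed in, with the robot touching nothing.
It also fails if it takes over 58 s, if anything falls off the work surface, if the arm or the gripper's body presses on something with over 40 N, if the wrist force passes 120 N, or if a joint passes its speed limit or range.

## Working session

There is one attempt and no reset: what is moved stays moved. The work goes in short steps, Python scripts to look and compute and a shell command to move; the robot and the scene stay as the last step left them, time stands still between calls to the robot, and variables do not carry over. Pictures are saved under pics/ and viewed, about 8 in all and at most 12, crops included, and the job is handed in when it is done.

```bash
mkdir -p pics; ls; python3 - <<'E'
from plant import manip
import cv2,json,numpy as np
s=manip.read_state();print({k:np.round(v,3).tolist() for k,v in s.items()})
for n in("scene","side"):
    c=manip.camera(n);cv2.imwrite(f"pics/{n}0.png",cv2.resize(c["img"][:,:,::-1],(784,588)))
    cv2.imwrite(f"pics/{n}0raw.png",c["img"][:,:,::-1])
    print({k:np.round(v,4).tolist() for k,v in c.items() if k!="img"})
E
```

```text
pics
{'time': 0.0, 'joints': [1.275, 0.092, 1.232, 0.0, 1.82, -0.057], 'qvel': [-0.002, 0.001, -0.001, -0.0, -0.0, 0.0], 'joint_torque': [-0.001, -44.645, -40.645, 0.07, 0.029, -0.0], 'tcp_pos': [0.142, 0.583, 0.208], 'tcp_rot': [0.702, 0.084, 0.702, -0.085], 'contact_force': [0.667, 0.373, -0.249], 'ft_torque': [0.032, 0.0, -0.047], 'finger_gap': 0.088}
{'fx': 409.2902, 'fy': 409.2902, 'cx': 283.9055, 'cy': 211.4558, 'world_from_camera': [[-0.8228, -0.4489, 0.3486, 0.9298], [0.5683, -0.6592, 0.4924, 0.4792], [0.0087, 0.6032, 0.7975, 0.81], [0.0, 0.0, 0.0, 1.0]]}
{'fx': 387.74, 'fy': 387.74, 'cx': 275.2684, 'cy': 208.7123, 'world_from_camera': [[0.9969, 0.039, -0.0688, 0.5091], [-0.0776, 0.6506, -0.7554, -0.686], [0.0153, 0.7584, 0.6516, 0.6768], [0.0, 0.0, 0.0, 1.0]]}
```

View pics/scene0.png

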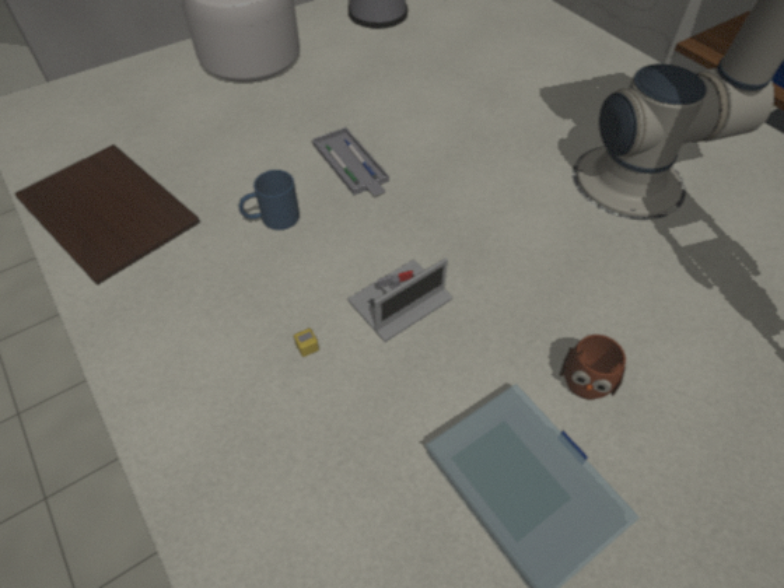

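View pics/side0.png

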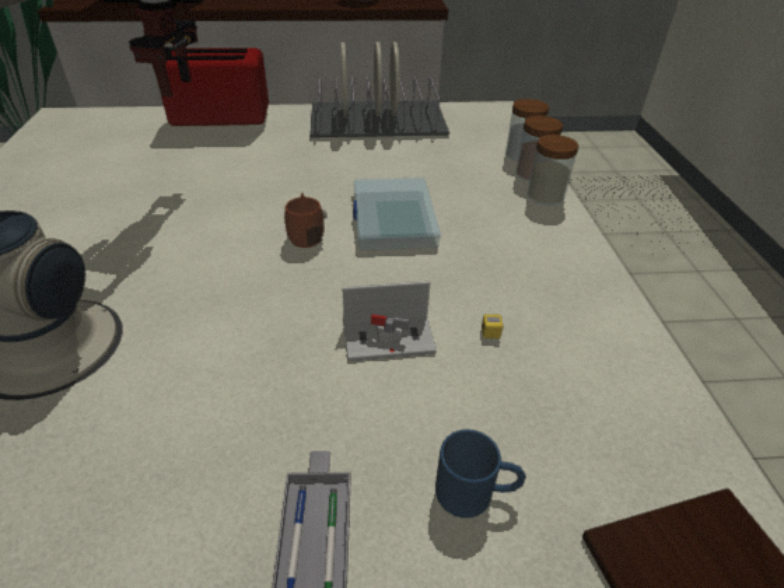

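The bookend lies mid-counter with its upright on the +y side and open towards -y. In the side view the red wing (378,320) points left (world -x), and the red dot is at (392,349). I'll fit its pose.

```bash
cat > h.py <<'E'
import numpy as np,cv2
from plant import manip
from scipy.optimize import least_squares
def proj(c,P):
    T=np.linalg.inv(c["world_from_camera"]);p=np.atleast_2d(P)@T[:3,:3].T+T[:3,3]
    return np.c_[c["cx"]+c["fx"]*p[:,0]/-p[:,2],c["cy"]-c["fy"]*p[:,1]/-p[:,2]]
def b2w(q,P):
    P=np.atleast_2d(P);c,s=np.cos(q[2]),np.sin(q[2])
    return np.c_[q[0]+c*P[:,0]-s*P[:,1],q[1]+s*P[:,0]+c*P[:,1],P[:,2]]
def wings(a):  # bookend-frame wing outline, joint value a; red dir at a: -y rotated
    th=-np.pi/2-(a-6.0); d=np.array([np.cos(th),np.sin(th)])
    return np.array([[*(np.array([0,-.015])+r*d),z] for r in(.032,-.032) for z in(.036,.056)])
def overlay(c,q,a,box,k,name):
    img=cv2.resize(np.ascontiguousarray(c["img"][box[1]:box[3],box[0]:box[2],::-1]),None,fx=k,fy=k,interpolation=cv2.INTER_CUBIC)
    raw=img.copy()
    X=lambda P:((proj(c,b2w(q,P))-box[:2]+.5)*k).astype(int)
    def pl(P,col): cv2.polylines(img,[X(P).reshape(-1,1,2)],True,col,1)
    f=[[-.075,-.055],[.075,-.055],[.075,.055],[-.075,.055]]
    pl([[*p,.01] for p in f],(0,255,0));pl([[*p,0] for p in f],(0,255,0))
    pl([[-.075,.03,.01],[.075,.03,.01],[.075,.03,.09],[-.075,.03,.09]],(255,255,0))
    w=wings(a);pl([w[0],w[1],w[3],w[2]],(255,0,255));cv2.circle(img,tuple(map(int,X(w[1:2])[0])),4,(0,0,255),1)
    pl([[0.004*np.cos(t),-.047+.004*np.sin(t),.011] for t in np.linspace(0,6,9)],(0,255,255))
    cv2.imwrite(name,np.vstack([raw,img]) if raw.shape[0]<300 else img)
E
python3 - <<'E'
from h import *
cs,cd=manip.camera("scene"),manip.camera("side")
side={(-.075,-.055,0):(348,358),(.075,-.055,0):(435,354),(-.075,.03,.09):(343,286),(.075,.03,.09):(428,283),(0,-.047,.011):(392,349)}
sc={(-.075,.03,.09):(446,263),(.075,.03,.09):(372,302),(.075,.055,0):(386,339),(-.075,.055,0):(452,298),(.075,-.055,0.01):(349,298)}
def res(q): return np.r_[*[ (proj(c,b2w(q,[k]))[0]-np.array(v)/1.4) for c,d in((cd,side),(cs,sc)) for k,v in d.items()]]
r=least_squares(res,[.5,.1,0]);q=r.x;print(q,np.round(r.fun,1))
print("axis",b2w(q,[0,-.015,.03]))
overlay(cd,q,1.9,(235,190,325,265),4,"pics/ov1.png")   # side
overlay(cs,q,1.9,(240,175,330,250),4,"pics/ov2.png")
a=cv2.imread("pics/ov1.png");b=cv2.imread("pics/ov2.png");print(a.shape,b.shape)
h=[a,b];cv2.imwrite("pics/ov.png",np.hstack(h)) 
E
```

```text
[ 0.57663671 -0.01163253  0.03142166] [-0.6  0.9  0.4 -0.7 -0.3 -0.4  1.9 -1.9 -0.5 -0.6  1.2 -3.8  1.2 -1.2
 -1.7  2.3  0.5  1.3 -1.5 -1.3]
axis [[ 0.57710796 -0.02662513  0.03      ]]
(300, 360, 3) (300, 360, 3)
```

```bash
python3 -c "
import cv2;a=cv2.imread('pics/ov.png');print(a.shape);cv2.imwrite('pics/ov.png',a[:600,:800])"
```

```text
(300, 720, 3)
```

View pics/ov.png

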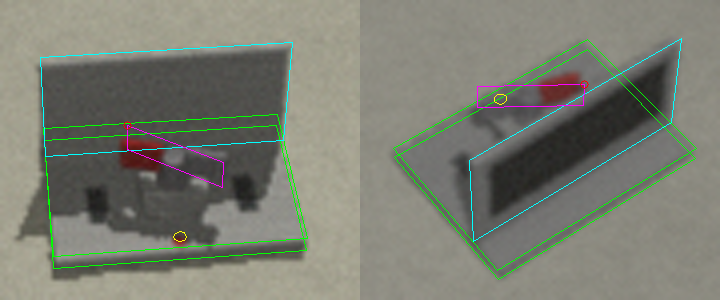

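The fit is good to about 2–3 mm. The red wing points close to bookend -x (joint about 1.3), so about 4.7 rad remains. I'll shut the fingers to make one fingertip, align it with the bookend and hover over the open side.

```bash
python3 -m creep '[0,0,0,-0.09,-1, 0,0,0,-0.09,-1, 0,0,0,-0.09,-1]'; python3 -m creep '[0,-28.5,17.3,0,-1,0,-28.5,17.3,0,-1,0,-28.5,17.3,0,-1,0,-28.5,17.3,0,-1,0,-28.5,17.3,0,-1,0,-28.5,17.3,0,-1,0,-28.5,17.3,0,-1,0,-28.5,17.3,0,-1,0,-28.5,17.3,0,-1,0,-28.5,17.3,0,-1,0,-28.5,17.3,0,-1,0,-28.5,17.3,0,-1]';python3 -m creep '[0,-28.5,17.3,0,-1,0,-28.5,17.3,0,-1,0,-28.5,17.3,0,-1,0,-28.5,17.3,0,-1,0,-28.5,17.3,0,-1,0,-28.5,17.3,0,-1,0,-28.5,17.3,0,-1,0,-28.5,17.3,0,-1,0,-28.5,17.3,0,-1,0,-28.5,17.3,0,-1,0,-28.5,17.3,0,-1,0,-28.5,17.3,0,-1]'
cat >> h.py <<'E'
def uv(q):
    s=manip.read_state();p=np.array(s["tcp_pos"]);a=b2w(q,[0,-.015,0])[0];d=p-a;c,n=np.cos(q[2]),np.sin(q[2])
    w,x,y,z=s["tcp_rot"];ty=np.arctan2(1-2*(x*x+z*z),2*(x*y-w*z))
    print("u,v,z mm",np.round(1e3*np.array([c*d[0]+n*d[1],-n*d[0]+c*d[1],p[2]]),1),"turn x needed",round(ty-(q[2]+np.pi/2),3),
      "F",np.round(s["contact_force"],2),"t",round(s["time"],2),"gap",s["finger_gap"],"w",np.round(s["tcp_rot"],3))
q0=np.array([0.57664,-0.01163,0.03142])
E
python3 - <<'E'
from h import *
uv(q0)
c=manip.camera("wrist");overlay(c,q0,1.29,(0,0,560,420),1.4,"pics/w1.png");print(np.round(c["world_from_camera"],3))
E
```

```text
time: 0.45
tcp_pos: [0.1419, 0.5829, 0.2089]
tcp_rot: [0.707, -0.013, 0.707, 0.012]
contact_force: [-0.3, -0.1, 0.3]
finger_gap: 0.071
time: 1.45
tcp_pos: [0.3606, 0.2461, 0.2092]
tcp_rot: [0.707, -0.011, 0.707, 0.011]
contact_force: [0.8, 0.5, -0.3]
finger_gap: 0.0006
time: 2.45
tcp_pos: [0.5789, -0.0893, 0.209]
tcp_rot: [0.707, -0.011, 0.707, 0.011]
contact_force: [0.4, 0.7, 0.1]
finger_gap: 0.0002
u,v,z mm [-2.00e-01 -6.27e+01  2.09e+02] turn x needed -0.0 F [0.44 0.74 0.09] t 2.45 gap 0.00015997010841705263 w [ 0.707 -0.011  0.707  0.011]
[[-0.032 -0.954 -0.299  0.496]
 [ 0.999 -0.031 -0.009 -0.092]
 [-0.001 -0.299  0.954  0.385]
 [ 0.     0.     0.     1.   ]]
```

View pics/w1.png

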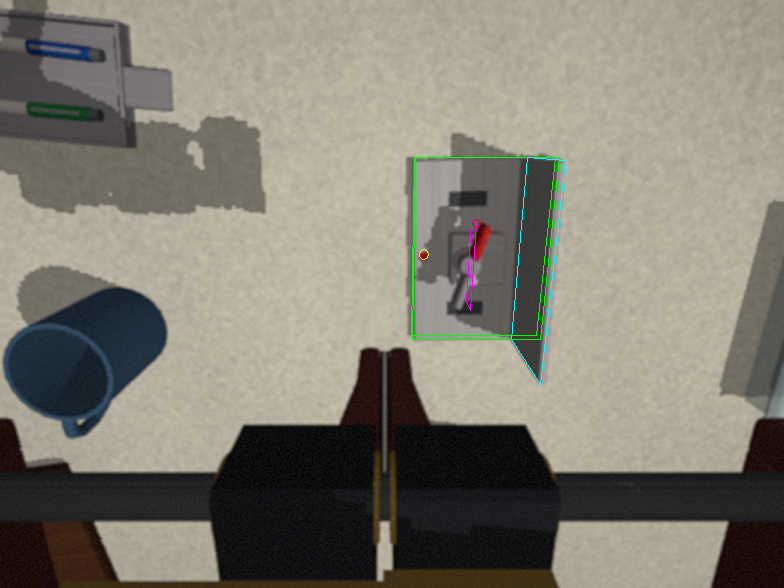

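The model overlay matches well. The red tip is at (487,226) and the bare tip at (460,308), so the red wing points 157° in bookend axes (joint about 1.7). First stroke: push the red wing towards +y from the open side.

```bash
python3 -m creep '[0,11.4,-14,0,-1,0,11.4,-14,0,-1,31,0,0,0,-1,31,0,0,0,-1,31,0,0,0,-1,31,0,0,0,-1,24,0,0,0,-1,10,0,0,0,-1,0,0,0,0,-1]' && python3 -c "from h import *;uv(q0)" && python3 -m creep '[0,12,0,0,-1,0,10,0,0,-1,0,5,0,0,-1,0,5,0,0,-1,0,5,0,0,-1,0,5,0,0,-1,0,5,0,0,-1,0,0,0,0,-1]';python3 - <<'E'
from h import *
uv(q0)
c=manip.camera("side");overlay(c,q0,2.25,(235,190,325,265),4,"pics/s1.png")
c=manip.camera("wrist");cv2.imwrite("pics/w2.png",c["img"][90:290,220:420,::-1])
a=cv2.imread("pics/s1.png");b=cv2.resize(cv2.imread("pics/w2.png"),(300,300));print(a.shape)
cv2.imwrite("pics/m1.png",np.hstack([a[:300],b]))
E
```

```text
time: 3.25
tcp_pos: [0.5475, -0.0653, 0.048]
tcp_rot: [0.705, -0.011, 0.709, 0.011]
contact_force: [-0.3, 0.1, 0.4]
finger_gap: 0.0002
u,v,z mm [-30.8 -37.8  48. ] turn x needed -0.0 F [-0.31  0.1   0.38] t 3.25 gap 0.00016419639060152153 w [ 0.705 -0.011  0.709  0.011]
time: 3.92
tcp_pos: [0.5481, -0.0179, 0.0514]
tcp_rot: [0.707, -0.011, 0.707, 0.011]
contact_force: [0.3, -0.1, 0.1]
finger_gap: 0.0003
u,v,z mm [-28.7   9.6  51.4] turn x needed 0.001 F [ 0.35 -0.09  0.12] t 3.92 gap 0.0002621551702596954 w [ 0.707 -0.011  0.707  0.011]
(300, 360, 3)
```

View pics/m1.png

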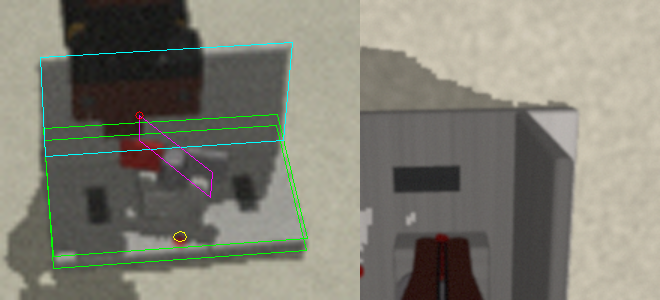

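The red wing seems unmoved in the side crop and the finger appears behind it. I'll check where the tip projects, in a larger view.

```bash
python3 - <<'E'
from h import *
uv(q0)
o=[]
for n,b,k in(("side",(235,150,325,265),4.4),("scene",(230,150,320,265),4.4)):
    c=manip.camera(n);img=cv2.resize(np.ascontiguousarray(c["img"][b[1]:b[3],b[0]:b[2],::-1]),None,fx=k,fy=k,interpolation=cv2.INTER_CUBIC)
    s=manip.read_state();p=np.array(s["tcp_pos"])
    for z in(.04,.051,.09):
        x=(proj(c,[p[0],p[1],z])[0]-b[:2]+.5)*k;cv2.circle(img,tuple(map(int,x)),4,(255,0,255),1)
    o.append(img)
cv2.imwrite("pics/m2.png",np.hstack(o));print(np.hstack(o).shape)
E
```

```text
u,v,z mm [-28.8   8.8  51.2] turn x needed 0.0 F [0.75 0.57 1.45] t 4.02 gap 0.0007962741442908042 w [ 0.707 -0.011  0.707  0.011]
(506, 792, 3)
```

View pics/m2.png

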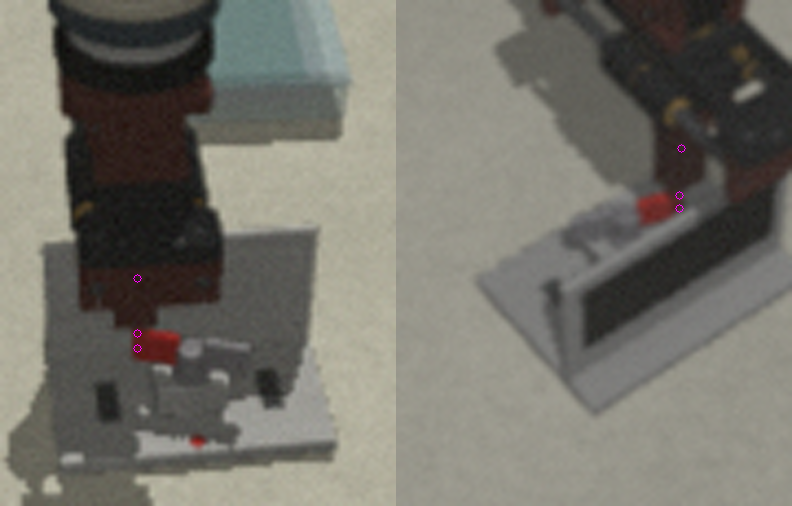

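```bash
python3 - <<'E'
from h import *
uv(q0);o=[]
a=b2w(q0,[0,-.015,0])[0]
for n in("wrist","side","scene"):
    c=manip.camera(n);im=c["img"].astype(int);m=(im[...,0]>110)&(im[...,1]<60)&(im[...,2]<60)
    M=np.array(c["world_from_camera"])
    x0=proj(c,[a[0],a[1],.046])[0];ys,xs=np.nonzero(m);k=np.hypot(xs-x0[0],ys-x0[1])<(90 if n=="wrist" else 30);xs,ys=xs[k],ys[k]
    print(n,"axis px",x0.round(1),len(xs))
    if len(xs)<1: continue
    for j in(xs.argmin(),xs.argmax(),ys.argmin(),ys.argmax()):
        d=M[:3,:3]@[(xs[j]-c["cx"])/c["fx"],-(ys[j]-c["cy"])/c["fy"],-1]
        r=[]
        for z in(.036,.056):
            P=M[:3,3]+d*(z-M[2,3])/d[2]-a;cs,sn=np.cos(q0[2]),np.sin(q0[2]);r.append(np.round([1e3*(cs*P[0]+sn*P[1]),1e3*(-sn*P[0]+cs*P[1])],0).tolist())
        print(xs[j],ys[j],r)
    if n=="wrist": cv2.imwrite("pics/w3.png",cv2.resize(c["img"][180:420,180:400,::-1],None,fx=2.5,fy=2.5))
E
```

```text
u,v,z mm [-28.8   8.5  51.1] turn x needed -0.0 F [ 0.38 -0.72  0.63] t 4.12 gap 0.0003410080189999707 w [ 0.707 -0.011  0.707  0.011]
wrist axis px [261.5 295.2] 61
214 269 [[-13.0, -30.0], [-23.0, -26.0]]
222 272 [[-11.0, -25.0], [-21.0, -22.0]]
216 267 [[-14.0, -29.0], [-24.0, -25.0]]
217 275 [[-8.0, -28.0], [-19.0, -25.0]]
side axis px [278.2 228.5] 14
269 225 [[-19.0, 25.0], [-22.0, 4.0]]
280 250 [[-3.0, -60.0], [-5.0, -78.0]]
269 225 [[-19.0, 25.0], [-22.0, 4.0]]
279 250 [[-5.0, -59.0], [-7.0, -78.0]]
scene axis px [282.3 198.6] 15
285 196 [[-15.0, -9.0], [-5.0, 4.0]]
291 195 [[-29.0, -3.0], [-18.0, 10.0]]
289 194 [[-27.0, -8.0], [-16.0, 5.0]]
286 197 [[-15.0, -5.0], [-5.0, 8.0]]
```

View pics/w3.png

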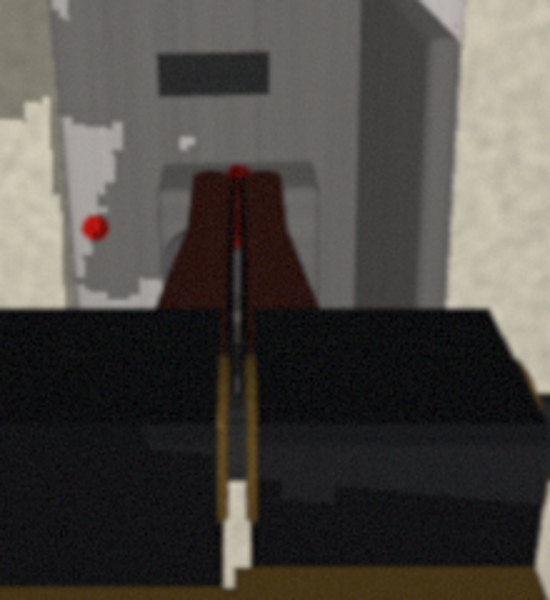

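The brown finger ends seem to float just above the wing rather than beside it. I'll lift straight up and measure where the fingertips really are relative to the TCP.

```bash
python3 -m creep '[-20,0,0,0,-1,-30,0,0,0,-1,0,0,0,0,-1,0,0,0,0,-1]'; python3 - <<'E'
from h import *
uv(q0);o=[]
s=manip.read_state();p=np.array(s["tcp_pos"])
for n,b,k in(("side",(235,150,325,250),4.4),("scene",(230,130,320,230),4.4)):
    c=manip.camera(n);img=cv2.resize(np.ascontiguousarray(c["img"][b[1]:b[3],b[0]:b[2],::-1]),None,fx=k,fy=k,interpolation=cv2.INTER_CUBIC)
    img=cv2.convertScaleAbs(img,alpha=1.8,beta=15)
    for z in(-.011,0.0,.02):
        for a in (-.010,.010):
            for d in (-.0135,.0135):
                x=(proj(c,p+[a,d,z])[0]-b[:2]+.5)*k;cv2.circle(img,tuple(map(int,x)),2,[(255,0,255),(0,255,0),(255,255,0)][[-.011,0,.02].index(z)],-1)
    o.append(img)
cv2.imwrite("pics/m3.png",np.hstack(o))
E
```

```text
time: 4.6
tcp_pos: [0.5494, -0.0192, 0.1036]
tcp_rot: [0.709, -0.011, 0.705, 0.011]
contact_force: [0.1, -0.3, -0.8]
finger_gap: 0.0001
u,v,z mm [-27.4   8.3 103.6] turn x needed -0.001 F [ 0.05 -0.35 -0.76] t 4.6 gap 0.00013821447456105744 w [ 0.709 -0.011  0.705  0.011]
```

View pics/m3.png

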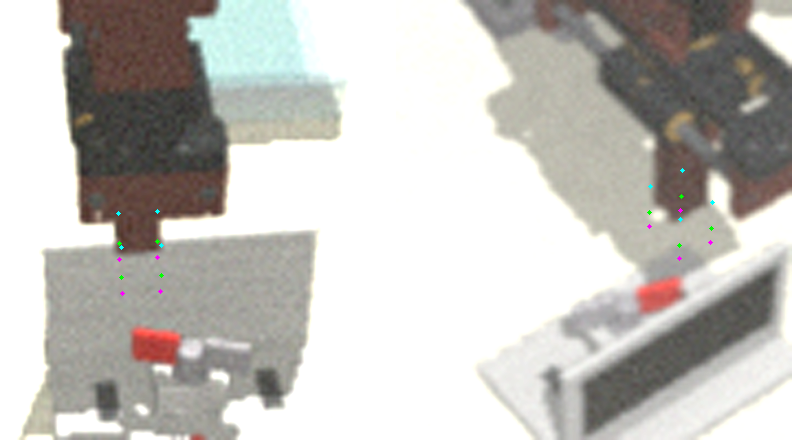

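The finger width matches 20 mm. However, both the tips and the gripper body sit about 25 mm higher than the reported TCP implies: the tip is about 15 mm behind the TCP rather than 11 mm ahead. The first stroke therefore passed over the wing without moving it. I'll redo it about 22 mm lower and verify.

```bash
python3 -m creep '[0,-24,0,0,-1,0,-24,0,0,-1,25,0,0,0,-1,25,0,0,0,-1,15,0,0,0,-1,8,0,0,0,-1,0,0,0,0,-1,0,0,0,0,-1]' && python3 -c "from h import *;uv(q0)" && python3 -m creep '[0,12,0,0,-1,0,10,0,0,-1,0,7,0,0,-1,0,5,0,0,-1,0,4,0,0,-1]' && python3 -m creep '[0,4,0,0,-1,0,4,0,0,-1,0,4,0,0,-1,0,0,0,0,-1]' ;python3 - <<'E'
from h import *
uv(q0);o=[]
s=manip.read_state();p=np.array(s["tcp_pos"])
for n,b,k in(("side",(235,160,325,260),4.4),("scene",(230,140,320,240),4.4)):
    c=manip.camera(n);img=cv2.resize(np.ascontiguousarray(c["img"][b[1]:b[3],b[0]:b[2],::-1]),None,fx=k,fy=k,interpolation=cv2.INTER_CUBIC)
    img=cv2.convertScaleAbs(img,alpha=1.8,beta=15)
    o.append(img)
cv2.imwrite("pics/m4.png",np.hstack(o))
E
```

```text
time: 5.37
tcp_pos: [0.5492, -0.0667, 0.0277]
tcp_rot: [0.707, -0.011, 0.708, 0.011]
contact_force: [0.1, 0.4, -0.1]
finger_gap: 0.0005
u,v,z mm [-29.2 -39.2  27.7] turn x needed -0.0 F [ 0.14  0.38 -0.09] t 5.37 gap 0.0005147717027664936 w [ 0.707 -0.011  0.708  0.011]
time: 5.78
tcp_pos: [0.5488, -0.028, 0.029]
tcp_rot: [0.707, -0.012, 0.707, 0.011]
contact_force: [-0.2, -0.7, -0.2]
finger_gap: 0.0004
time: 6.12
tcp_pos: [0.5479, -0.0161, 0.0282]
tcp_rot: [0.707, -0.011, 0.707, 0.011]
contact_force: [0.6, 0.3, 0.6]
finger_gap: 0.0003
u,v,z mm [-28.8  11.5  28.2] turn x needed 0.0 F [0.63 0.28 0.63] t 6.12 gap 0.00028310077681857897 w [ 0.707 -0.011  0.707  0.011]
```

View pics/m4.png

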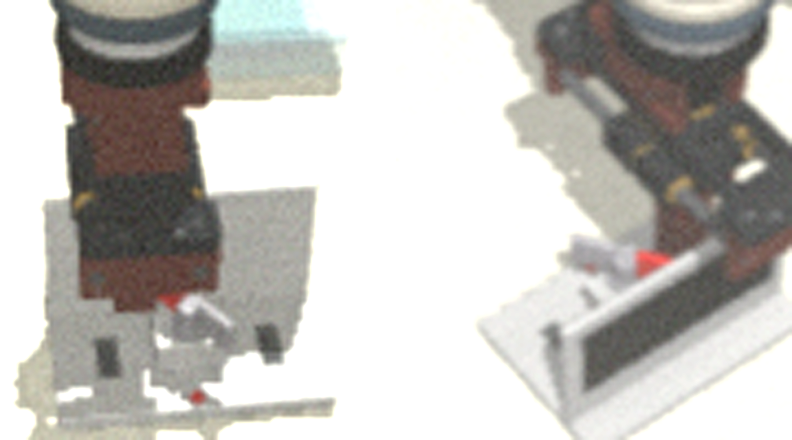

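The red wing has turned: the bare wing tip is at (230,325) with the hub at (192,307), so the bare wing points about -50°, as designed. Long stroke next: sweep the bare wing from the +x side round the open side.

```bash
python3 -m creep '[0,-3,0,0,-1,-25,0,0,0,-1,-25,0,0,0,-1,0,-17,37,0,-1,0,-17.5,37,0,-1,0,0,0,0,-1,25,0,0,0,-1,17,0,0,0,-1,8,0,0,0,-1,0,0,0,0,-1]' && python3 -c "from h import *;uv(q0)" && python3 -m creep '[0,0,-7,0,-1,0,0,-6,0,-1,0,0,-6,0,-1,0,0,-6,0,-1,0,0,-6,0,-1,0,0,-6,0,-1,0,0,-6,0,-1,0,0,-6,0,-1,0,0,-6,0,-1]' && python3 -m creep '[0,0,-6,0,-1,0,0,-6,0,-1,0,0,-6,0,-1,0,0,0,0,-1]' ;python3 - <<'E'
from h import *
uv(q0);o=[]
for n,b,k in(("side",(235,160,325,260),4.4),("scene",(230,140,320,240),4.4)):
    c=manip.camera(n);img=cv2.resize(np.ascontiguousarray(c["img"][b[1]:b[3],b[0]:b[2],::-1]),None,fx=k,fy=k,interpolation=cv2.INTER_CUBIC)
    o.append(cv2.convertScaleAbs(img,alpha=1.8,beta=15))
cv2.imwrite("pics/m5.png",np.hstack(o))
E
```

```text
time: 7.05
tcp_pos: [0.6212, -0.052, 0.0251]
tcp_rot: [0.705, -0.011, 0.709, 0.011]
contact_force: [-0.1, -0.7, 0.6]
finger_gap: 0.0006
u,v,z mm [ 43.3 -26.8  25.1] turn x needed -0.001 F [-0.07 -0.73  0.62] t 7.05 gap 0.0006139962490515852 w [ 0.705 -0.011  0.709  0.011]
time: 7.8
tcp_pos: [0.5675, -0.0535, 0.0285]
tcp_rot: [0.707, -0.011, 0.707, 0.011]
contact_force: [0.4, -0.3, -0.1]
finger_gap: 0.0004
time: 8.13
tcp_pos: [0.549, -0.0542, 0.028]
tcp_rot: [0.707, -0.011, 0.707, 0.011]
contact_force: [0.1, 0.8, -0.1]
finger_gap: 0.0008
u,v,z mm [-29.  -26.7  28. ] turn x needed -0.0 F [ 0.11  0.76 -0.14] t 8.13 gap 0.0007871995218581714 w [ 0.707 -0.011  0.707  0.011]
```

View pics/m5.png

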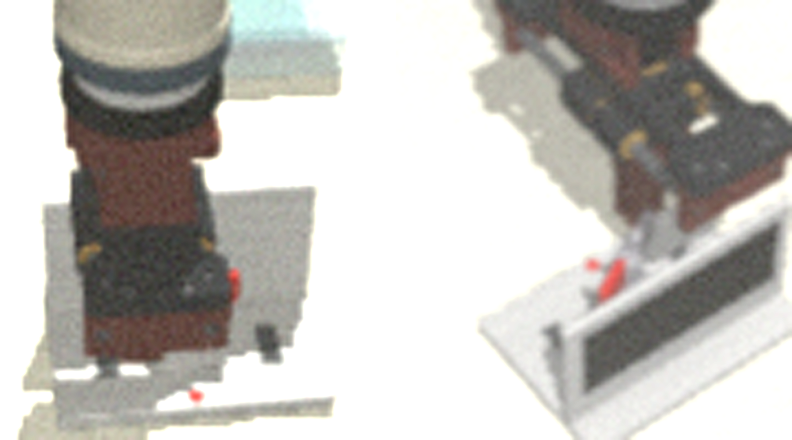

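The bare wing has swept through and the red wing is now on the +x side, at (235,285) in the side half. I'll continue by pushing the bare wing towards +y, then reposition behind the red wing.

```bash
python3 -m creep '[0,4,0,0,-1,0,4,0,0,-1,0,4,0,0,-1,0,4,0,0,-1,0,4,0,0,-1,0,4,0,0,-1,0,4,0,0,-1,0,4,0,0,-1,0,4,0,0,-1,0,2.5,0,0,-1,0,0,0,0,-1]' && python3 -c "from h import *;uv(q0)" && python3 -m creep '[0,-3,0,0,-1,-25,0,0,0,-1,-25,0,0,0,-1,0,-17,37,0,-1,0,-18,37,0,-1,0,0,0,0,-1,25,0,0,0,-1,17,0,0,0,-1,8,0,0,0,-1,0,0,0,0,-1,0,0,0,0,-1]' && python3 -c "from h import *;uv(q0)" && python3 -m creep '[0,0,-7,0,-1,0,0,-6,0,-1,0,0,-4,0,-1,0,0,-4,0,-1,0,0,-2,0,-1,0,0,0,0,-1,0,0,0,0,-1]';python3 - <<'E'
from h import *
uv(q0);o=[]
c=manip.camera("wrist");im=c["img"]
o.append(cv2.resize(np.ascontiguousarray(im[150:400,170:420,::-1]),(440,440)))
n,b,k=("scene",(240,150,320,250),4.4);c=manip.camera(n);o.append(cv2.resize(np.ascontiguousarray(c["img"][b[1]:b[3],b[0]:b[2],::-1]),None,fx=k,fy=k,interpolation=cv2.INTER_CUBIC))
cv2.imwrite("pics/m6.png",cv2.convertScaleAbs(np.hstack(o),alpha=1.7,beta=10))
E
```

```text
time: 9.15
tcp_pos: [0.549, -0.015, 0.0282]
tcp_rot: [0.707, -0.011, 0.707, 0.011]
contact_force: [0.8, 0.5, 0.1]
finger_gap: 0.0005
u,v,z mm [-27.8  12.5  28.2] turn x needed 0.0 F [0.78 0.46 0.14] t 9.15 gap 0.0004930213245897035 w [ 0.707 -0.011  0.707  0.011]
time: 10.07
tcp_pos: [0.6238, -0.0515, 0.0284]
tcp_rot: [0.707, -0.011, 0.707, 0.011]
contact_force: [0.3, -0.4, 0.2]
finger_gap: 0.0007
u,v,z mm [ 45.9 -26.3  28.4] turn x needed -0.0 F [ 0.25 -0.39  0.22] t 10.07 gap 0.0007252953097241382 w [ 0.707 -0.011  0.707  0.011]
time: 10.65
tcp_pos: [0.6015, -0.0528, 0.0291]
tcp_rot: [0.708, -0.011, 0.707, 0.011]
contact_force: [0.3, -3.1, 2.3]
finger_gap: 0.001
u,v,z mm [ 23.5 -26.9  29.1] turn x needed -0.001 F [ 0.26 -3.11  2.34] t 10.65 gap 0.0009807870765083642 w [ 0.708 -0.011  0.707  0.011]
```

View pics/m6.png

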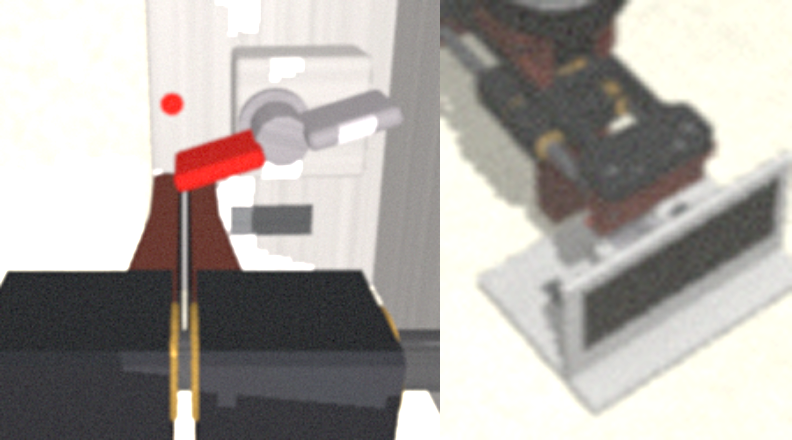

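The red wing is at about -70° (tip near (180,175), dot at (172,103) in the wrist half) with the fingertip behind it. I estimate about 10 mm to go, so I'll use small steps and watch the force.

```bash
python3 -m creep '[0,0,-2,0,-1,0,0,-2,0,-1,0,0,-2,0,-1,0,0,0,0,-1,0,0,0,0,-1]' && python3 -c "from h import *;uv(q0)" && python3 -m creep '[0,0,-1,0,-1,0,0,0,0,-1,0,0,0,0,-1]'&& python3 -c "from h import *;uv(q0)" && python3 -m creep '[0,0,-1,0,-1,0,0,0,0,-1,0,0,0,0,-1]'; python3 - <<'E'
from h import *
uv(q0)
c=manip.camera("wrist");im=c["img"].astype(int);M=np.array(c["world_from_camera"]);a=b2w(q0,[0,-.015,0])[0]
m=((im[...,0]>90)&(im[...,1]<50)&(im[...,2]<50)).astype(np.uint8)
n,l,st,ce=cv2.connectedComponentsWithStats(m)
for i in range(1,n):
    if st[i,4]>15:
        ys,xs=np.nonzero(l==i);e,ev=np.linalg.eigh(np.cov(xs,ys));print(ce[i].round(1),st[i],"axis dir px",ev[:,1].round(3))
print("dot px",proj(c,b2w(q0,[0,-.047,.011])),"ideal wing top line",proj(c,b2w(q0,[[0,-.047,.056],[0,-.027,.056]])).round(1))
E
```

```text
time: 11.17
tcp_pos: [0.5959, -0.0543, 0.0287]
tcp_rot: [0.708, -0.012, 0.706, 0.01]
contact_force: [3.1, -8.2, 2.6]
finger_gap: 0.0004
u,v,z mm [ 17.9 -28.3  28.7] turn x needed -0.001 F [ 3.06 -8.19  2.64] t 11.17 gap 0.00043590130269846594 w [ 0.708 -0.012  0.706  0.01 ]
time: 11.42
tcp_pos: [0.595, -0.0545, 0.0288]
tcp_rot: [0.708, -0.012, 0.706, 0.009]
contact_force: [3.1, -9.1, 2.4]
finger_gap: 0.0004
u,v,z mm [ 17.  -28.5  28.8] turn x needed -0.001 F [ 3.1  -9.11  2.39] t 11.42 gap 0.00044603531944204596 w [ 0.708 -0.012  0.706  0.009]
time: 11.67
tcp_pos: [0.5929, -0.0519, 0.0277]
tcp_rot: [0.707, -0.011, 0.707, 0.011]
contact_force: [0.9, -1.1, 0.1]
finger_gap: 0.0006
u,v,z mm [ 14.9 -25.8  27.7] turn x needed -0.0 F [ 0.93 -1.08  0.14] t 11.67 gap 0.0005556622464329225 w [ 0.707 -0.011  0.707  0.011]
[265.7 222.9] [261 218  11  11  95] axis dir px [0.308 0.951]
[289.3 246.9] [ 264  235   53   24 1120] axis dir px [-1.     0.024]
dot px [[265.14835408 221.51688331]] ideal wing top line [[262.7 252.6]
 [304.5 252.6]]
```

```bash
python3 - <<'E'
from h import *
uv(q0)
c=manip.camera("wrist");overlay(c,q0,6.0,(180,150,420,330),3.2,"pics/m7.png")
a=cv2.imread("pics/m7.png");print(a.shape);cv2.imwrite("pics/m7.png",cv2.convertScaleAbs(a,alpha=1.6,beta=10)[:600])
E
```

```text
u,v,z mm [ 15.  -25.7  27.7] turn x needed 0.0 F [ 1.47 -0.79 -0.  ] t 11.72 gap 0.00038750299832927257 w [ 0.707 -0.011  0.707  0.012]
(576, 768, 3)
```

View pics/m7.png

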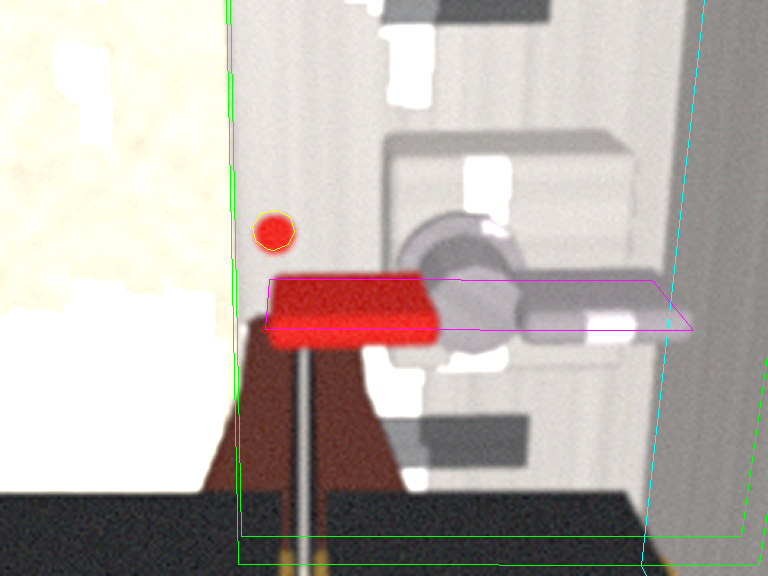

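```bash
for i in 1 2; do python3 -m creep '[0,0,-0.5,0,-1,0,0,0,0,-1,0,0,0,0,-1]' >/dev/null; python3 - <<'E'
from h import *
F=[];U=[]
for i in range(3):
    c=manip.camera("wrist");s=manip.read_state();F.append(s["contact_force"]);U.append(s["tcp_pos"])
print("meanF",np.mean(F,0).round(2),"tcp",np.mean(U,0).round(4))
im=c["img"].astype(int);m=((im[...,0]>90)&(im[...,1]<60)&(im[...,2]<60)).astype(np.uint8)
n,l,st,ce=cv2.connectedComponentsWithStats(m)
i=1+st[1:,4].argmax();xs=np.arange(st[i,0]+6,st[i,0]+st[i,2]-8)
P=proj(c,b2w(q0,[[0,-.047,.056],[0,-.027,.056]]))
for nm,f in(("bot",lambda x:np.nonzero(l[:,x]==i)[0].max()),("top",lambda x:np.nonzero(l[:,x]==i)[0].min())): print(nm,np.polyfit(xs-xs.mean(),[f(x) for x in xs],1).round(3),end=' ')
print("ideal slope",((P[1]-P[0])[1]/(P[1]-P[0])[0]).round(3),"dot",ce[1+st[1:,4].argsort()[-2] ].round(1),proj(c,b2w(q0,[0,-.047,.011])).round(1))
E
done
```

```text
meanF [ 3.74  1.35 -2.94] tcp [ 0.5927 -0.0519  0.0278]
bot [-3.70000e-02  2.57615e+02] top [-2.90000e-02  2.35744e+02] ideal slope 0.001 dot [265.5 222.9] [[265.1 221.6]]
meanF [ 3.62  1.55 -1.75] tcp [ 0.5922 -0.0523  0.0283]
bot [-3.700e-02  2.574e+02] top [-3.00000e-02  2.35725e+02] ideal slope 0.001 dot [266.  222.7] [[265.8 222.2]]
```

```bash
python3 - <<'E'
from h import *
uv(q0)
c=manip.camera("wrist");g=cv2.GaussianBlur(cv2.cvtColor(c["img"],cv2.COLOR_RGB2GRAY),(0,0),1)
lsd=cv2.createLineSegmentDetector();L=lsd.detect(g)[0][:,0]
for x1,y1,x2,y2 in L:
    n=np.hypot(x2-x1,y2-y1)
    if n>22 and 180<(x1+x2)/2<420 and 120<(y1+y2)/2<330:
        print(np.round([x1,y1,x2,y2],1),"slope",round((y2-y1)/(x2-x1),3) if abs(x2-x1)>abs(y2-y1) else ("inv",round((x2-x1)/(y2-y1),3)))
P=proj(c,b2w(q0,[[-.075,-.055,.01],[.0,-.055,.01],[-.02,-.027,.03],[-.02,.015,.03]])).round(1);print(P)
E
```

```text
u,v,z mm [ 14.3 -26.2  28.3] turn x needed -0.0 F [ 3.48  2.28 -1.73] t 12.57 gap 0.0007428078928628117 w [ 0.707 -0.011  0.707  0.011]
[174.4 302.9 241.9 303.1] slope 0.003
[242.3 300.8 254.7 270.2] slope ('inv', np.float32(-0.406))
[291.5 256.7 296.5 279.2] slope ('inv', np.float32(0.218))
[297.3 278.4 306.  301.7] slope ('inv', np.float32(0.375))
[308.1 303.  374.4 302.8] slope -0.004
[320.7 257.9 294.3 257.3] slope 0.024
[374.6 302.4 397.6 347.1] slope ('inv', np.float32(0.514))
[215.2 194.5 213.2 164.4] slope ('inv', np.float32(0.068))
[268.1 234.8 311.9 234.7] slope -0.003
[195.8 248.  171.6 245.2] slope 0.115
[230.8 240.5 201.7 237.1] slope 0.118
[316.9 136.5 351.9 135.9] slope -0.015
[350.6 157.3 318.1 157.6] slope -0.009
[276.3 334.4 276.2 258.1] slope ('inv', np.float32(0.001))
[314.3 279.2 343.2 278.6] slope -0.02
[343.1 295.6 314.4 295.7] slope -0.002
[272.2 256.9 272.4 334.4] slope ('inv', np.float32(0.003))
[393.1 247.3 364.4 247.8] slope -0.018
[386.8 234.2 400.   93.1] slope ('inv', np.float32(-0.094))
[380.  306.7 384.4 256.9] slope ('inv', np.float32(-0.088))
[340.6 233.7 385.6 233.8] slope 0.002
[298.7 231.9 299.2 193.1] slope ('inv', np.float32(-0.012))
[253.5 245.7 249.7 136.9] slope ('inv', np.float32(0.034))
[301.9 190.7 369.4 190.4] slope -0.005
[303.2 200.6 302.7 228.1] slope ('inv', np.float32(-0.018))
[375.6 198.4 353.1 198.1] slope 0.012
[[250.3  91.6]
 [252.8 221.7]
 [302.  198.9]
 [380.3 199. ]]
```

Bookend edges have a slope of about -0.01 and the wing edges about 0.00 ± 0.01. The push force rose to 3.6 N with no further turn, so the screw is at its stop. I'll back off and make a final check.

```bash
python3 -m creep '[0,0,3,0,-1,0,0,10,0,-1,0,0,10,0,-1,-30,0,0,0,-1,-40,0,0,0,-1,-40,0,0,0,-1,-40,-20,-10,0,-1,-20,-20,-10,0,-1,0,-10,-10,0,-1,0,0,0,0,-1,0,0,0,0,-1]'; python3 - <<'E'
from h import *
uv(q0)
c=manip.camera("wrist");overlay(c,q0,6.0,(230,100,430,250),4,"pics/f.png")
g=cv2.GaussianBlur(cv2.cvtColor(c["img"],cv2.COLOR_RGB2GRAY),(0,0),.8)
im=c["img"].astype(int);m=((im[...,0]>90)&(im[...,1]<60)&(im[...,2]<60)).astype(np.uint8)
n,l,st,ce=cv2.connectedComponentsWithStats(m)
for i in range(1,n):
    if st[i,4]>5: print(ce[i].round(1),st[i])
print("pred dot",proj(c,b2w(q0,[0,-.047,.011])).round(1),"wing ctr",proj(c,b2w(q0,[0,-.036,.056])).round(1))
for nme in("scene","side"):
    o=cv2.imread(f"pics/{nme}0raw.png").astype(int);d=np.abs(manip.camera(nme)["img"][:,:,::-1].astype(int)-o).max(2)>50
    n,l,st,ce=cv2.connectedComponentsWithStats(d.astype(np.uint8));print(nme,[s.tolist() for s in st[1:] if s[4]>25])
E
```

```text
time: 13.53
tcp_pos: [0.5868, -0.1013, 0.1935]
tcp_rot: [0.706, -0.01, 0.708, 0.011]
contact_force: [-0.0, 0.4, -0.7]
finger_gap: 0.0006
u,v,z mm [  7.3 -74.9 193.5] turn x needed -0.002 F [-0.03  0.42 -0.67] t 13.53 gap 0.0006020230742706822 w [ 0.706 -0.01   0.708  0.011]
[315.1 177.6] [313 175   5   6  25]
[333.3 186.6] [320 184  27   7 157]
pred dot [[314.7 177.7]] wing ctr [[331.6 187.4]]
scene [[230, 0, 26, 46, 766], [220, 45, 79, 80, 2945], [551, 44, 9, 19, 98], [447, 48, 10, 7, 30], [404, 53, 39, 50, 639], [519, 60, 10, 14, 48], [502, 65, 7, 13, 41], [238, 95, 37, 39, 441], [499, 100, 42, 12, 286], [399, 102, 13, 16, 81], [499, 112, 45, 39, 922], [481, 116, 20, 26, 214], [470, 152, 90, 105, 2457], [274, 189, 7, 8, 34], [285, 194, 10, 7, 48]]
side [[14, 0, 235, 60, 5145], [225, 0, 29, 5, 100], [258, 0, 5, 14, 48], [0, 5, 11, 26, 158], [251, 15, 10, 8, 55], [264, 15, 53, 24, 803], [198, 20, 12, 13, 63], [7, 41, 7, 14, 30], [0, 42, 8, 30, 113], [0, 66, 4, 17, 35], [314, 73, 5, 11, 33], [6, 77, 80, 105, 4587], [267, 98, 51, 101, 3889], [46, 138, 86, 76, 1902], [16, 173, 15, 16, 34], [33, 174, 17, 11, 80], [73, 212, 9, 9, 50], [24, 215, 15, 12, 51], [61, 217, 14, 13, 99], [0, 219, 8, 20, 108], [277, 229, 9, 7, 27], [262, 242, 7, 6, 32], [275, 246, 15, 7, 49], [34, 253, 24, 23, 190], [13, 276, 37, 34, 338], [243, 300, 43, 120, 3512], [0, 309, 10, 14, 74], [0, 337, 202, 83, 12188], [238, 346, 10, 74, 352], [216, 370, 18, 50, 357], [233, 375, 6, 40, 143]]
```

```bash
python3 - <<'E'
from h import *
c=manip.camera("wrist");im=c["img"].astype(int)
w=np.clip((im[...,0]-im[...,1]-30)/60.,0,1);w[:181]*=(np.arange(560)>319)[None]
w[:170]=0;w[205:]=0;w[:,:310]=0;w[:,360:]=0
big=cv2.resize(w,None,fx=4,fy=4,interpolation=cv2.INTER_LINEAR)>.5
best=[]
for a in np.arange(5.6,6.31,.05):
  for r0 in(.008,.010,.012):
   for dx in(-3,-1,0,1,3):
    for dy in(-4,-2,0,2,4):
     th=-np.pi/2-(a-6);d=np.array([np.cos(th),np.sin(th)]);n=np.array([-d[1],d[0]])
     P=[[*(np.array([0,-.015])+r*d+s*n),z] for r in(r0,.032) for s in(-.003,.003) for z in(.036,.056)]
     X=((proj(c,b2w(q0,P))+.5)*4+[dx,dy]).astype(np.int32);M=np.zeros(big.shape,np.uint8);cv2.fillConvexPoly(M,cv2.convexHull(X),1)
     best.append(((M&big).sum()/(M|big).sum(),round(a,2),r0,dx,dy))
best.sort(reverse=True);print(*best[:8],sep="\n")
E
```

```text
(np.float64(0.6904965753424658), np.float64(6.05), 0.008, 3, 4)
(np.float64(0.678390901432182), np.float64(5.95), 0.008, 3, 0)
(np.float64(0.678390901432182), np.float64(5.95), 0.008, 3, -2)
(np.float64(0.6780374815750685), np.float64(5.95), 0.008, 3, -4)
(np.float64(0.6759200841219769), np.float64(5.95), 0.008, 3, 2)
(np.float64(0.6757903670698069), np.float64(6.05), 0.008, 1, 4)
(np.float64(0.6713506711409396), np.float64(5.95), 0.008, 3, 4)
(np.float64(0.6672999788895926), np.float64(6.05), 0.008, 0, 4)
```

```bash
python3 -c "
from plant import manip;print(manip.hand_in())"
```

```text
the job is handed in; nothing more can be done
None
```

I tightened the wing screw to its stop with the shut fingers as one fingertip, only pushing, and handed the job in at about 14 s with the hand clear.

**How it went:**
- My first stroke passed over the wing without touching it. In the pictures the real fingertips stood about 25 mm higher than the given tool frame implies. I worked about 22 mm lower after that.
- I then pushed the red wing, swept the bare wing round the open side, and pushed the red wing home.
- During the last push the fingertip caught on the wing end and side force built to about 9 N. It then slipped free.

**Last checks:**
- **At the stop:** the push force rose to about 3.7 N and the wing turned no further over the last two 0.5 mm steps. I let it go there.
- **Angle:** the wing and bookend edges were parallel to about 0.5°. A coarse outline fit gave a joint value of 6.0 ± 0.05. One mask-edge slope suggested about 2° short, but the bookend's own edges showed about 0.5° of the same tilt.
- **Bookend:** the red dot was within 0.5 px of where I predicted it, so the bookend had not visibly moved.
- **Bystanders:** I never went near them. Scene and side pictures before and after differed in several places. I took these for the arm and its shadows but could not check them by eye, as I had used all 12 pictures.

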